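# Load the sample rail and shut its gate

### The job

Push the row of four sample carriers along the rail as one train, without letting it come apart, until it sits fully home against the blue end stop; then push the yellow gate fully across the rail behind them. Only push: do not lift or tip any carrier, and leave the spare carrier, wash bottle and petri dish where they stand. Finish clear of everything.

Things in the scene. Friction and masses are not known exactly. Their poses are not given: they have to be found in the camera images.
- rail: Fixed aluminium rail, base plate 360 x 75 x 12 mm; origin under the plate's centre at bench height. Its +x runs along the rail to the blue end stop (within 0.35 rad of world +y), +y to the gate side, towards the robot. Black channel floor 12 mm above the bench, 41.6 mm wide between two steel guides 8 mm thick whose tops are 22 mm above the bench.
- rail_mouth (a point): Middle of the open end of the channel, where nothing stands in the way behind the row: rail x = -180 mm, y = 0, channel floor height (12 mm above the bench).
- stop_face (a point): Foot of the face of the blue end stop that the row must reach: rail x = +150 mm, y = 0, at channel floor height. The stop's top is 50 mm above the bench. The row of four, when home, occupies rail x = -10 to +150 mm.
- gate (a joint): Yellow gate, a bar that slides straight across the channel along rail -y and stays where left. 0 = open (bar tip at rail y +44 mm), 0.070 m = fully across (tip at -26 mm); starts at 0 to 0.008; friction 1.5 N. Bar 10 mm thick, centred at rail x = -21 mm, 26 to 36 mm above the bench: it passes 6 mm behind a row that is home; before that the row is in its way.
- gate_push (a point): Centre of the outer face (towards rail +y) of the gate's upright push plate, 56 mm above the bench: plate 26 mm wide along the rail, 8 thick, from 42 to 70 mm above the bench. Push it towards rail -y to close. Face at rail y = +104 mm at joint 0, +34 mm at 0.070. Fingertips about 50 mm above the bench clear the grey cheeks beside the bar (38 mm high, rail y 47 to 77 mm).
- carrier1: Sample carrier, red cap, one of the row of four: white block 40 mm long along the rail, 38 wide, 30 high, with a capped amber vial (25 mm across) on its middle up to 52 mm; 60 to 130 g. Origin: centre of its underside, on the channel floor; x axis along the rail. The four start touching, in any colour order, the row's front face 55 to 115 mm short of the stop.
- carrier2: Sample carrier, green cap, one of the row of four: white block 40 mm long along the rail, 38 wide, 30 high, with a capped amber vial (25 mm across) on its middle up to 52 mm; 60 to 130 g. Origin: centre of its underside, on the channel floor; x axis along the rail. The four start touching, in any colour order, the row's front face 55 to 115 mm short of the stop.
- carrier3: Sample carrier, blue cap, one of the row of four: white block 40 mm long along the rail, 38 wide, 30 high, with a capped amber vial (25 mm across) on its middle up to 52 mm; 60 to 130 g. Origin: centre of its underside, on the channel floor; x axis along the rail. The four start touching, in any colour order, the row's front face 55 to 115 mm short of the stop.
- carrier4: Sample carrier, black cap, one of the row of four: white block 40 mm long along the rail, 38 wide, 30 high, with a capped amber vial (25 mm across) on its middle up to 52 mm; 60 to 130 g. Origin: centre of its underside, on the channel floor; x axis along the rail. The four start touching, in any colour order, the row's front face 55 to 115 mm short of the stop.
- spare: Bystander: spare carrier, grey block with orange cap, same sizes, standing on the bench beside the rail on the robot's side near the stop end. Origin: centre of its underside. To be left alone.
- wash_bottle: Bystander: white wash bottle with red cap and bent spout, 60 mm across, 180 mm tall, standing beyond the stop end of the rail. Origin: centre of its underside. To be left alone.
- petri: Bystander: covered petri dish, 94 mm across, 19 mm high, on the side of the rail away from the robot. Origin: centre of its underside. To be left alone.

How it is judged:
By the outcome, as a careful person would: the job done as asked, in the order asked, and still so for the second after the job is handed in, with the robot touching nothing.
It also fails if it takes over 45 s, if anything falls off the work surface, if the arm or the gripper's body presses on something with over 40 N, if the wrist force passes 120 N, or if a joint passes its speed limit or range.

### The arm

A 6-joint arm with a two-finger parallel gripper is mounted at the origin on the work surface. World frame = base frame: x ahead of the robot, y to its left, z up, the work surface at z = 0. Lengths are in mm, angles in rad, forces in N, time in s.
With the tool pointing down it reaches from about 275 to 750 mm from the base axis. Payload 10.2 kg.
Tool frame: the origin (TCP) lies at the very end of the fingers, on their centre line; the grasp point (between the pads) lies 19 mm behind it (ctrl.pinch_z is the distance from the TCP to the grasp point, in mm); y points along the fingers, z is the direction in which the jaws open and shut, and the axes are right-handed (so a half turn about y gives the same grasp; the last joint's range is limited). The gripper opens to 85 mm and grips with 20 to 120 N. Pads are 22 mm wide; open, the fingers measure 114 mm over their backs; the gripper's body (76 mm by 85 mm) begins 54 mm behind the grasp point. The pads swing forward as they close: fully open they stand 13 mm farther back than shut.
Start: joints at [0.911, 0.313, 1.498, -0, 1.331, -0.223], TCP at [222.11, 475.708, 231.294] pointing down, gripper open.
Joint ranges: [-2.94, 2.94], [-0.97, 2.17], [0.19, 2.56], [-1.23, 4.37], [0.02, 3.11], [-2.88, 2.88]. Speed limits (rad/s): [2.39, 2.39, 3.01, 3.14, 3.14, 3.14].

### API

Orientations are given as a unit quaternion [w, x, y, z].
In Python, from rig import sense, eyes, ctrl gives the robot as it stands. The module is installed in compiled form; this text tells all that it offers.
- The arm moves only by the shell command python3 -m handwheel 'ROWS' [FORCE]. ROWS is JSON, a list of rows, each an object of numbers: "grip": the finger opening in mm, from 0 to 85.4; "tx", "ty", "tz": the shift along the tool's x, y, z in mm; "wx", "wy", "wz": the turn, a rotation vector about the tool's x, y, z in rad. In form: [{"grip": .., "tx": .., "ty": .., "tz": .., "wx": .., "wy": .., "wz": ..}, ...]. A call has 1 to 10 rows; each row shifts and turns the commanded pose from where the row before left it, along the tool's axes as they then stand; what a row does not reach is not made up. A row lasts 1/12 s, in which the tool goes at most 41.7 mm and 7.16 degrees, less where a joint would pass 70% of its speed; a pose out of reach is approached as far as the arm can. A call is refused whole if a number of a shift passes 41.7 or a number of a turn 0.125, either way. A call with a gripper value outside its range is refused whole. The fingers move at their own pace and stop on an object; FORCE is the grip in N (left out, the last holds). Time passes only in rows, so rows that do not move let the fingers close. It gives the time, the measured TCP pose, the force and the opening at its end, in the units of the state.
- sense(): the state, without advancing time (a new reading comes with each control period).
- eyes.capture(name): name is "scene" or "top"; returns a dict with "pixels" (384x512x3 uint8, red, green, blue), "mtx" (3x3 intrinsics, pixels), "R" (3x3) and "t" (3): a world point X has camera coordinates R X + t. Camera axes: x right, y down, z forward; pixel columns grow to the right and rows downward; lengths in mm; the calibration is good to about 2 mm. A picture is of the moment at which its call begins. There is no depth.
- ctrl.finish_job(): hands the job in, once; it reports no verdict.
The state is a dict: "time_s": time; "joints": joint angles; "dq": joint speeds; "tau": joint torques, N m; "eef_pos": TCP position; "ee_rot": TCP orientation; "force": force on the tool from outside, world axes, zero at the start; "wrist_torque": the same for the moment, N m; "grip_width": opening from 0.0 (shut) to 1.0 (fully open).
Only numpy, scipy, OpenCV 4.12 (cv2) and the standard library are available. Lean on these libraries where they do the work, as an engineer would, in place of code of your own. Each camera call takes 0.05 s, during which the arm holds its last target.

## Working session

There is one attempt and no reset: what is moved stays moved. The work goes in short steps, Python scripts to look and compute and a shell command to move; the robot and the scene stay as the last step left them, time stands still between calls to the robot, and variables do not carry over. Pictures are saved under pics/ and viewed, and the job is handed in when it is done.

```bash
mkdir -p pics
python3 - <<'E'
from rig import sense, eyes, ctrl
import cv2,pickle
s=sense();print(s)
for n in("scene","top"):
    c=eyes.capture(n);pickle.dump(c,open(n+'.pkl','wb'))
    cv2.imwrite(f'pics/{n}0.png',cv2.resize(c['pixels'][:,:,::-1],(800,600),interpolation=cv2.INTER_CUBIC))
    print(n,c['mtx'],c['R'],c['t'])
E
```

```text
{'time_s': 0.0, 'joints': array([ 9.10617047e-01,  3.13483274e-01,  1.49843074e+00, -7.41797009e-06,
        1.33102047e+00, -2.23416218e-01]), 'dq': array([-0.00044803,  0.00205945,  0.00125511,  0.00080199, -0.00012167,
       -0.00089788]), 'tau': array([ 4.70975046e-04, -4.12282133e+01, -2.59735572e+01, -2.42959313e-04,
        4.24672267e-03, -2.65228074e-06]), 'eef_pos': array([221.93701113, 475.49653291, 230.72044398]), 'ee_rot': array([-0.68988258,  0.69074248, -0.15339449,  0.15299342]), 'force': array([-0.51978732,  0.34578941,  0.42259341]), 'wrist_torque': array([ 0.01127795, -0.08107445,  0.01643178]), 'grip_width': 0.9996760161496816}
scene [[369.85657443   0.         250.90138442]
 [  0.         369.85657443 190.73700479]
 [  0.           0.           1.        ]] [[-0.66951074  0.74272825  0.01049389]
 [ 0.62296203  0.56913338 -0.53666144]
 [-0.40456603 -0.3527633  -0.84373241]] [ 364.93074931 -386.99081145 1155.41204118]
top [[483.09130391   0.         248.68367849]
 [  0.         483.09130391 194.21469132]
 [  0.           0.           1.        ]] [[-0.01280465 -0.99956731 -0.02648072]
 [-0.99967584  0.01337988 -0.02166067]
 [ 0.02200561  0.02619478 -0.99941462]] [  79.89901371  592.84903395 1109.91024958]
```

View pics/top0.png

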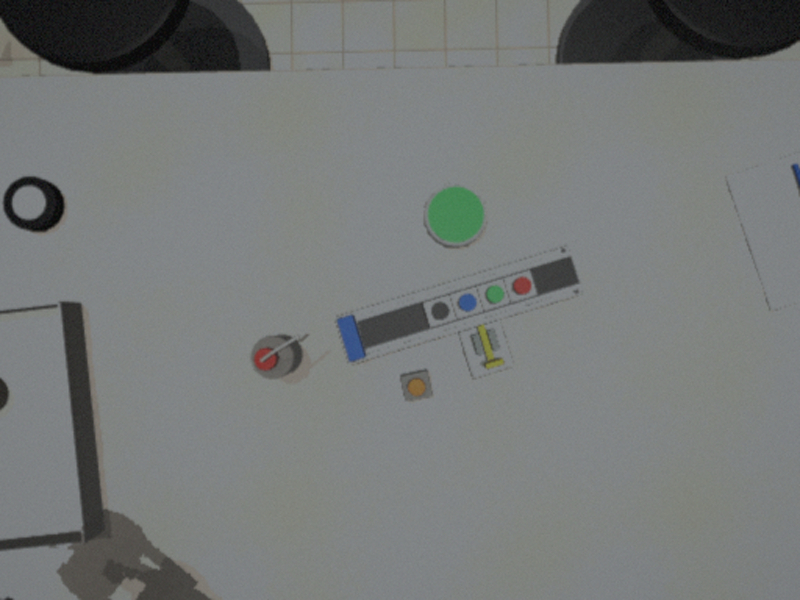

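View pics/scene0.png

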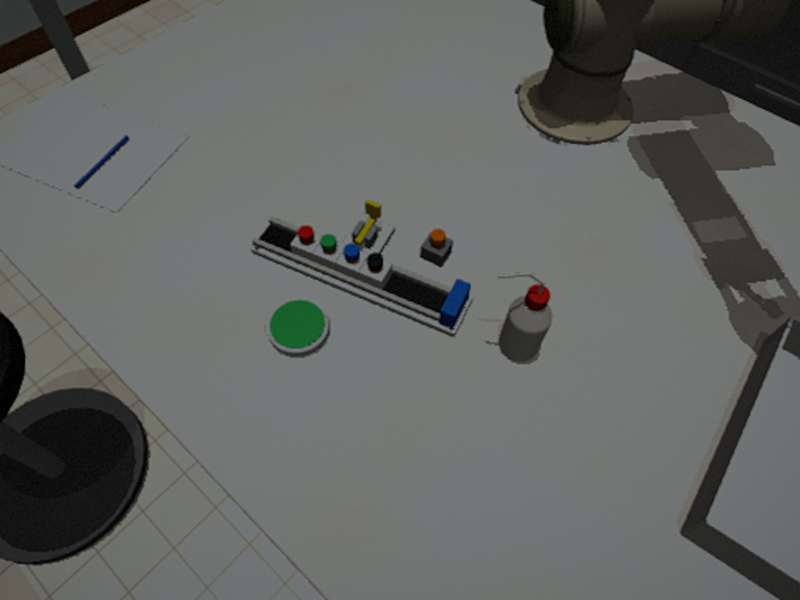

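The top view shows the row, in order from the stop, as black (440,311), blue (467,302), green (494,293) and red (521,285). The stop is at (350,338), the mouth at (575,270) and the gate plate at (493,363). The spare is at (416,385). Next I'll measure these.

```bash
cat > h.py <<'E'
import numpy as np,cv2,pickle
def ray(c,u,v,z):
    K,R,t=c['mtx'],np.array(c['R']),np.array(c['t'])
    d=R.T@np.linalg.inv(K)@np.array([u,v,1.]);o=-R.T@t
    return o+d*(z-o[2])/d[2]
def proj(c,X):
    p=np.array(c['R'])@np.asarray(X,float)+c['t'];p=np.array(c['mtx'])@p;return p[:2]/p[2]
def blobs(c,lo,hi,box=None,minA=8):
    hsv=cv2.cvtColor(c['pixels'],cv2.COLOR_RGB2HSV)
    m=cv2.inRange(hsv,lo,hi)
    n,l,st,ce=cv2.connectedComponentsWithStats(m)
    o=[(st[i,4],*ce[i],*st[i,:4]) for i in range(1,n) if st[i,4]>=minA]
    return sorted(o,reverse=True)
E
python3 - <<'E'
from h import *
c=pickle.load(open('top.pkl','rb'))
p=c['pixels'];h=cv2.cvtColor(p,cv2.COLOR_RGB2HSV)
for n,(u,v) in dict(black=(440,311),blue=(467,302),green=(494,293),red=(521,285),stop=(350,338),yel=(493,363),yb=(485,340),or_=(416,385)).items():
    print(n,h[int(v*.64),int(u*.64)],ray(c,u*.64,v*.64,52 if n!='stop' else 50).round(1))
x0,y0=205,145
cr=p[145:260,205:390];cv2.imwrite('pics/crop1.png',cv2.resize(cr[:,:,::-1],None,fx=4.3,fy=4.3,interpolation=cv2.INTER_CUBIC))
c=pickle.load(open('scene.pkl','rb'));p=c['pixels']
cr=p[120:230,150:330];cv2.imwrite('pics/crop2.png',cv2.resize(cr[:,:,::-1],None,fx=4.4,fy=4.4,interpolation=cv2.INTER_CUBIC))
E
```

```text
black [80 11 68] [581.2  -1.9  52. ]
blue [110 147 135] [593.4 -40.3  52. ]
green [ 68 112 137] [605.7 -78.6  52. ]
red [  0 132 131] [ 616.5 -116.9   52. ]
stop [110 148 136] [544.4 126.6  50. ]
yel [ 32 132 131] [506.7 -75.6  52. ]
yb [ 31 138 133] [539.3 -64.9  52. ]
or_ [ 18 139 132] [476.8  33.6  52. ]
```

View pics/crop1.png

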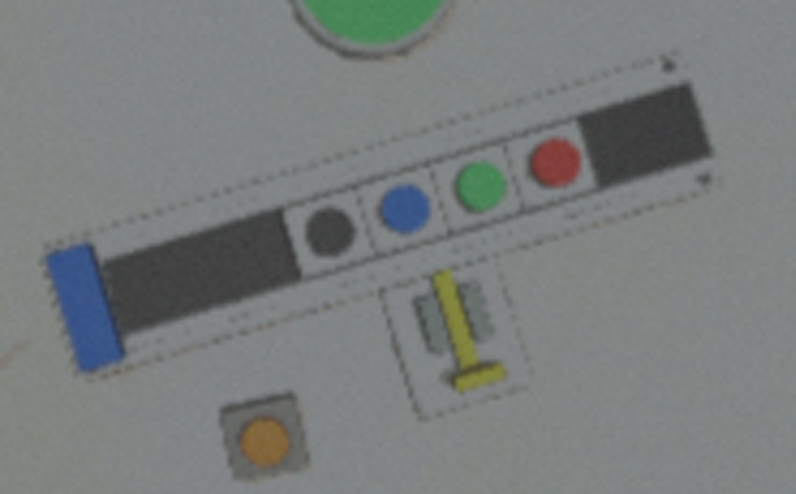

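View pics/crop2.png

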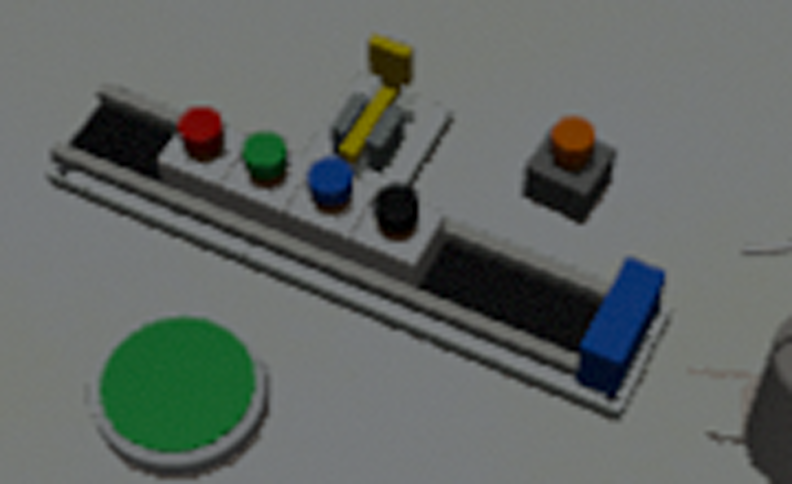

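```bash
cat > fit.py <<'E'
from h import *
from scipy.optimize import least_squares
def caps(c):
    out={}
    for n,lo,hi in (('red',(0,90,60),(6,255,255)),('green',(55,60,60),(85,255,255)),('blue',(100,90,60),(120,255,255)),('orange',(9,90,60),(24,255,255)),('yellow',(25,80,60),(40,255,255))):
        out[n]=[tuple(np.round(x,1)) for x in blobs(c,lo,hi)[:5]]
    return out
if __name__=='__main__':
    t=pickle.load(open('top.pkl','rb'));s=pickle.load(open('scene.pkl','rb'))
    for k,v in caps(t).items():print(k,v)
    for k,v in caps(s).items():print(k,v)
    def T(px,py):return (205+(px+.5)/4.3-.5,145+(py+.5)/4.3-.5)
    def S(px,py):return (150+(px+.5)/4.4-.5,120+(py+.5)/4.4-.5)
    # obs: cam, pixel, railpoint or cap index, z
    obs=[(t,T(690,85),(-180,-20.8,12)),(t,T(712,157),(-180,20.8,12)),
     (t,T(718,190),(-180,37.5,12)),(t,T(680,54),(-180,-37.5,12)),
     (t,T(92,244),(150,-29,50)),(t,T(124,355),(150,29,50)),
     (s,S(625,258),(150,29,50)),(s,S(583,340),(150,-29,50))]
    cap=[(t,T(330,232),0),(t,T(405,208),1),(t,T(480,186),2),(t,T(555,162),3)]
    gt=[T(478,376)]
    def rp(p,X):
        x,y,a=p[:3];ca,sa=np.cos(a),np.sin(a)
        return np.array([x+ca*X[0]-sa*X[1],y+sa*X[0]+ca*X[1],X[2]])
    def f(p):
        r=[]
        for c,u,X in obs:
            w=X
            if abs(X[1])==29: w=(X[0],np.sign(X[1])*p[4],X[2])
            r+=list(proj(c,rp(p,w))-u)
        for c,u,i in cap: r+=list(proj(c,rp(p,(p[3]-20-40*i,0,52)))-u)
        return np.array(r)
    r=least_squares(f,[570,0,1.8,70,29],loss='soft_l1')
    print(r.x.round(3),'deg',np.degrees(r.x[2]));print(f(r.x).reshape(-1,2).round(2))
    for n,X in dict(mouth=(-180,0,12),stop=(150,0,12),gp=(-21,104,56),rear=(r.x[3]-160,0,30),o=(0,0,0)).items():print(n,rp(r.x,X).round(1))
    w=ray(t,*gt[0],70);d=w[:2]-r.x[:2];a=r.x[2];print('plate centre rail',d@[np.cos(a),np.sin(a)],d@[-np.sin(a),np.cos(a)])
E
python3 fit.py
```

```text
red [(np.float64(130.0), np.float64(169.2), np.float64(229.8), np.float64(163.0), np.float64(223.0), np.float64(14.0), np.float64(14.0)), (np.float64(89.0), np.float64(333.8), np.float64(182.5), np.float64(329.0), np.float64(178.0), np.float64(11.0), np.float64(10.0))]
green [(np.float64(1005.0), np.float64(291.3), np.float64(136.9), np.float64(274.0), np.float64(119.0), np.float64(36.0), np.float64(36.0)), (np.float64(98.0), np.float64(316.4), np.float64(187.8), np.float64(311.0), np.float64(183.0), np.float64(12.0), np.float64(11.0))]
blue [(np.float64(300.0), np.float64(224.5), np.float64(216.0), np.float64(216.0), np.float64(202.0), np.float64(18.0), np.float64(29.0)), (np.float64(94.0), np.float64(298.9), np.float64(193.1), np.float64(294.0), np.float64(188.0), np.float64(11.0), np.float64(11.0)), (np.float64(32.0), np.float64(509.8), np.float64(109.8), np.float64(508.0), np.float64(105.0), np.float64(4.0), np.float64(13.0))]
orange [(np.float64(96.0), np.float64(266.2), np.float64(247.3), np.float64(261.0), np.float64(242.0), np.float64(11.0), np.float64(11.0))]
yellow [(np.flo
[... 1199 characters left out ...]
0))]
yellow [(np.float64(74.0), np.float64(233.0), np.float64(147.2), np.float64(227.0), np.float64(139.0), np.float64(13.0), np.float64(17.0)), (np.float64(29.0), np.float64(238.4), np.float64(130.0), np.float64(234.0), np.float64(128.0), np.float64(10.0), np.float64(5.0))]
[590.048 -28.951   1.851  48.123  29.369] deg 106.03985834242036
[[ 0.2  -0.53]
 [ 0.45  0.08]
 [ 1.21 -0.62]
 [ 0.37 -0.28]
 [-0.71  0.39]
 [-0.57 -0.13]
 [ 0.55  0.22]
 [ 0.12  0.8 ]
 [ 0.25 -0.02]
 [ 0.12  0.34]
 [ 0.01  0.24]
 [-0.07  0.58]]
mouth [ 639.8 -201.9   12. ]
stop [548.6 115.2  12. ]
gp [495.9 -77.9  56. ]
rear [ 621.  -136.5   30. ]
o [590. -29.   0.]
plate centre rail -20.91936607675346 91.05760820873992
```

```bash
cat > st.py <<'E'
from h import *
from rig import sense
from scipy.spatial.transform import Rotation as Ro
P=(590.05,-28.95,1.8508)
def state():
    s=sense();q=s['ee_rot'];R=Ro.from_quat([q[1],q[2],q[3],q[0]]).as_matrix()
    a=P[2];ex=np.array([np.cos(a),np.sin(a),0]);ey=np.array([-np.sin(a),np.cos(a),0])
    d=s['eef_pos']-[P[0],P[1],0]
    return s,R,ex,ey,d
def totool(R,ex,ey,v): return (R.T@(ex*v[0]+ey*v[1]+np.array([0,0,v[2]])))
if __name__=='__main__':
    import sys
    s,R,ex,ey,d=state()
    print('t',round(s['time_s'],2),'rail',(d@ex).round(1),(d@ey).round(1),s['eef_pos'][2].round(1),'F rail',(s['force']@ex).round(1),(s['force']@ey).round(1),s['force'][2].round(1),'grip',s['grip_width'])
    print('tool axes in rail (cols x,y,z):\n',(np.array([ex,ey,[0,0,1]])@R).round(3))
    print('joints',s['joints'].round(2))
    if len(sys.argv)>1:
        tgt=np.array(eval(sys.argv[1]));cur=np.array([d@ex,d@ey,s['eef_pos'][2]])
        print('tool delta',totool(R,ex,ey,tgt-cur).round(1))
        for A in ([[0,1,0],[0,0,-1],[-1,0,0]],[[1,0,0],[0,0,-1],[0,1,0]],[[-1,0,0],[0,0,-1],[0,-1,0]],[[0,-1,0],[0,0,-1],[1,0,0]]):
            W=np.array([ex,ey,[0,0,1]]).T@np.array(A)
            A_=np.array(A); 
            print('det',np.linalg.det(A_).round(),'rotvec',Ro.from_matrix(R.T@W).as_rotvec().round(3),A)
E
python3 st.py "(-150,0,120)"
```

```text
t 0.1 rail 586.6 214.3 230.8 F rail 0.2 0.7 0.7 grip 1.0016639323044843
tool axes in rail (cols x,y,z):
 [[-0.657 -0.001  0.754]
 [-0.754  0.001 -0.657]
 [-0.    -1.    -0.001]]
joints [ 0.91  0.31  1.5  -0.    1.33 -0.22]
tool delta [ 645.5  111.1 -414.4]
det 1.0 rotvec [0.668 0.666 1.466] [[0, 1, 0], [0, 0, -1], [-1, 0, 0]]
det 1.0 rotvec [-1.301e+00  2.000e-03 -2.859e+00] [[1, 0, 0], [0, 0, -1], [0, 1, 0]]
det 1.0 rotvec [0.001 0.854 0.   ] [[-1, 0, 0], [0, 0, -1], [0, -1, 0]]
det 1.0 rotvec [-0.666  0.668 -1.466] [[0, -1, 0], [0, 0, -1], [1, 0, 0]]
```

```bash
python3 -m handwheel '[{"grip":0,"tx":20,"tz":-14,"wy":0.12},{"tx":30,"tz":-15,"wy":0.12},{"tx":34,"tz":-12,"wy":0.12},{"tx":36,"tz":-10,"wy":0.12},{"tx":38,"tz":-5,"wy":0.12},{"tx":40,"tz":0,"wy":0.12},{"tx":40,"tz":5,"wy":0.12},{"tx":40,"tz":8,"wy":0.014},{"tx":40,"tz":8},{"tx":40,"tz":8}]' 40; python3 st.py "(-150,0,120)"
```

```text
t 0.1 rail 586.6 214.3 230.8 F rail 0.2 0.7 0.7 grip 1.0016639323044843
tool axes in rail (cols x,y,z):
 [[-0.657 -0.001  0.754]
 [-0.754  0.001 -0.657]
 [-0.    -1.    -0.001]]
joints [ 0.91  0.31  1.5  -0.    1.33 -0.22]
tool delta [ 645.5  111.1 -414.4]
det 1.0 rotvec [0.668 0.666 1.466] [[0, 1, 0], [0, 0, -1], [-1, 0, 0]]
det 1.0 rotvec [-1.301e+00  2.000e-03 -2.859e+00] [[1, 0, 0], [0, 0, -1], [0, 1, 0]]
det 1.0 rotvec [0.001 0.854 0.   ] [[-1, 0, 0], [0, 0, -1], [0, -1, 0]]
det 1.0 rotvec [-0.666  0.668 -1.466] [[0, -1, 0], [0, 0, -1], [1, 0, 0]]invalid input
```

The call was refused, probably because each row needs every key.

```bash
python3 -m handwheel '[{"grip":0,"tx":20,"ty":0,"tz":-14,"wx":0,"wy":0.12,"wz":0},{"grip":0,"tx":30,"ty":0,"tz":-15,"wx":0,"wy":0.12,"wz":0},{"grip":0,"tx":34,"ty":0,"tz":-12,"wx":0,"wy":0.12,"wz":0},{"grip":0,"tx":36,"ty":0,"tz":-10,"wx":0,"wy":0.12,"wz":0},{"grip":0,"tx":38,"ty":0,"tz":-5,"wx":0,"wy":0.12,"wz":0},{"grip":0,"tx":40,"ty":0,"tz":0,"wx":0,"wy":0.12,"wz":0},{"grip":0,"tx":40,"ty":0,"tz":5,"wx":0,"wy":0.12,"wz":0},{"grip":0,"tx":40,"ty":0,"tz":8,"wx":0,"wy":0.014,"wz":0},{"grip":0,"tx":40,"ty":0,"tz":8,"wx":0,"wy":0,"wz":0},{"grip":0,"tx":40,"ty":0,"tz":8,"wx":0,"wy":0,"wz":0}]' 40; python3 st.py "(-150,0,120)"
```

```text
time_s: 0.93
eef_pos: [406.1, 150.0, 231.2]
ee_rot: [-0.565, 0.565, -0.425, 0.425]
force: [0.8, -0.0, -0.3]
grip_width: 0.002
t 0.93 rail 222.8 127.3 231.2 F rail -0.2 -0.7 -0.3 grip 0.0016720529313245412
tool axes in rail (cols x,y,z):
 [[-1.  0. -0.]
 [ 0.  0. -1.]
 [-0. -1. -0.]]
joints [ 0.08  0.11  1.75  0.    1.28 -0.2 ]
tool delta [372.8 111.2 127.3]
det 1.0 rotvec [ 0.    -0.     1.571] [[0, 1, 0], [0, 0, -1], [-1, 0, 0]]
det 1.0 rotvec [-0.    -0.     3.142] [[1, 0, 0], [0, 0, -1], [0, 1, 0]]
det 1.0 rotvec [ 0. -0. -0.] [[-1, 0, 0], [0, 0, -1], [0, -1, 0]]
det 1.0 rotvec [ 0.     0.    -1.571] [[0, -1, 0], [0, 0, -1], [1, 0, 0]]
```

```bash
python3 -m handwheel '[{"grip":0,"tx":38,"ty":0,"tz":13,"wx":0,"wy":0,"wz":0},{"grip":0,"tx":38,"ty":0,"tz":13,"wx":0,"wy":0,"wz":0},{"grip":0,"tx":38,"ty":10,"tz":13,"wx":0,"wy":0,"wz":0},{"grip":0,"tx":38,"ty":10,"tz":13,"wx":0,"wy":0,"wz":0},{"grip":0,"tx":38,"ty":10,"tz":13,"wx":0,"wy":0,"wz":0},{"grip":0,"tx":38,"ty":16,"tz":13,"wx":0,"wy":0,"wz":0},{"grip":0,"tx":38,"ty":16,"tz":13,"wx":0,"wy":0,"wz":0},{"grip":0,"tx":38,"ty":16,"tz":13,"wx":0,"wy":0,"wz":0},{"grip":0,"tx":38,"ty":16,"tz":13,"wx":0,"wy":0,"wz":0},{"grip":0,"tx":31,"ty":16,"tz":10,"wx":0,"wy":0,"wz":0}]'; python3 st.py "(-150,0,28)"|head -8
python3 - <<'E'
from h import *
from rig import eyes
for n,b in(("scene",(100,230,140,330)),("top",(120,250,200,400))):
    c=eyes.capture(n);p=c['pixels'][b[0]:b[1],b[2]:b[3]]
    cv2.imwrite(f'pics/{n}1.png',cv2.resize(p[:,:,::-1],None,fx=4,fy=4,interpolation=cv2.INTER_CUBIC))
E
```

```text
time_s: 1.77
eef_pos: [628.4, -168.9, 122.2]
ee_rot: [-0.565, 0.565, -0.426, 0.425]
force: [-0.3, 0.2, 0.2]
grip_width: 0.004
t 1.77 rail -145.1 1.9 122.2 F rail 0.3 0.3 0.2 grip 0.0036910841921726843
tool axes in rail (cols x,y,z):
 [[-1.     0.    -0.001]
 [ 0.001  0.    -1.   ]
 [-0.    -1.    -0.   ]]
joints [-0.44  0.68  1.22 -0.    1.24 -0.72]
tool delta [ 4.9 94.2  1.9]
det 1.0 rotvec [-0.000e+00 -1.000e-03  1.571e+00] [[0, 1, 0], [0, 0, -1], [-1, 0, 0]]
```

View pics/scene1.png

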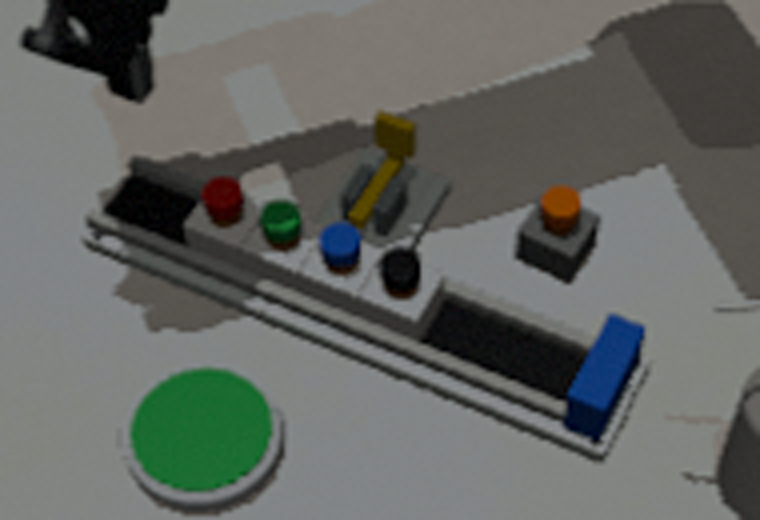

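View pics/top1.png

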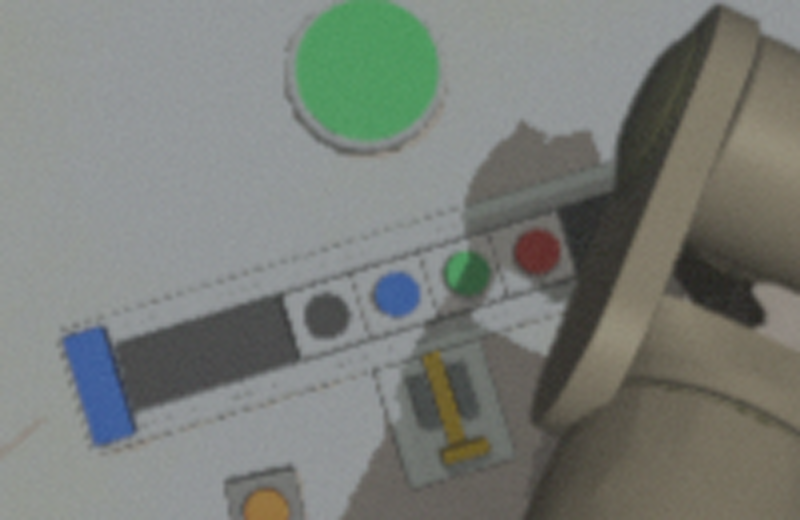

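```bash
python3 -m handwheel '[{"grip":0,"tx":0,"ty":0,"tz":0,"wx":0,"wy":0,"wz":0},{"grip":0,"tx":0,"ty":20,"tz":0,"wx":0,"wy":0,"wz":0},{"grip":0,"tx":0,"ty":20,"tz":0,"wx":0,"wy":0,"wz":0},{"grip":0,"tx":0,"ty":10,"tz":0,"wx":0,"wy":0,"wz":0},{"grip":0,"tx":0,"ty":0,"tz":0,"wx":0,"wy":0,"wz":0}]'; python3 st.py "(-150,0,27)"|head -8
python3 - <<'E'
from h import *
from rig import eyes
for n,b in(("scene",(100,230,140,330)),):
    c=eyes.capture(n);p=c['pixels'][b[0]:b[1],b[2]:b[3]]
    cv2.imwrite(f'pics/{n}2.png',cv2.resize(p[:,:,::-1],None,fx=4,fy=4,interpolation=cv2.INTER_CUBIC))
E
```

```text
time_s: 2.28
eef_pos: [626.5, -165.3, 72.2]
ee_rot: [-0.565, 0.565, -0.426, 0.424]
force: [-0.7, -0.2, 0.3]
grip_width: 0.001
t 2.28 rail -141.1 2.7 72.2 F rail -0.0 0.7 0.3 grip 0.0007262201783247587
tool axes in rail (cols x,y,z):
 [[-1.     0.002  0.001]
 [-0.001  0.003 -1.   ]
 [-0.002 -1.    -0.003]]
joints [-0.44  0.73  1.27  0.    1.15 -0.72]
tool delta [ 9.  45.2  2.8]
det 1.0 rotvec [ 3.000e-03 -1.000e-03  1.568e+00] [[0, 1, 0], [0, 0, -1], [-1, 0, 0]]
```

View pics/scene2.png

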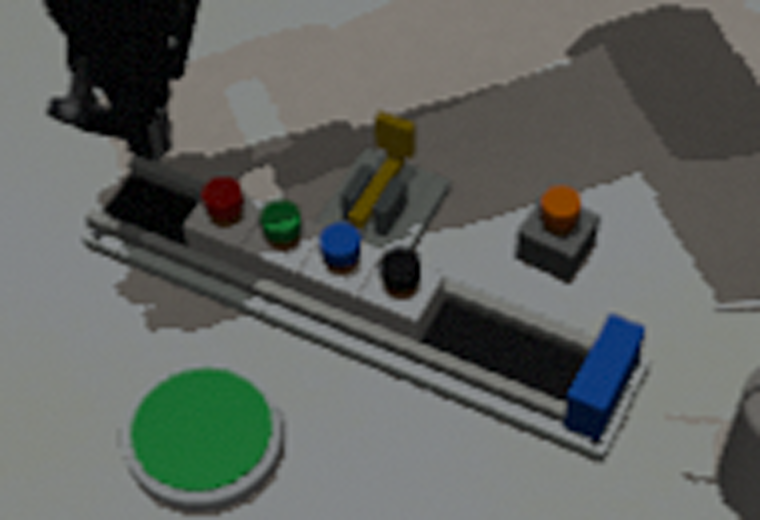

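Run:
```python
from h import *
from st import state
s,R,ex,ey,d=state()
c=pickle.load(open('scene.pkl','rb'))
T=s['eef_pos']
for o in ((0,0,0),(11,0,15),(11,0,-15),(-11,0,15),(-11,0,-15),(0,-40,40),(0,-40,-40)):
    q=proj(c,T+R@np.array(o,float));print(o,((q-[140,100])*4).round(0))
```

```text
(0, 0, 0) [151. 148.]
(11, 0, 15) [123. 159.]
(11, 0, -15) [149. 126.]
(-11, 0, 15) [154. 172.]
(-11, 0, -15) [180. 138.]
(0, -40, 40) [103. 150.]
(0, -40, -40) [177.  58.]
```

```bash
python3 -m handwheel '[{"grip":0,"tx":4,"ty":10,"tz":1,"wx":0,"wy":0,"wz":0},{"grip":0,"tx":4,"ty":15,"tz":1,"wx":0,"wy":0,"wz":0},{"grip":0,"tx":0,"ty":10,"tz":1,"wx":0,"wy":0,"wz":0},{"grip":0,"tx":0,"ty":6,"tz":0,"wx":0,"wy":0,"wz":0},{"grip":0,"tx":0,"ty":2,"tz":0,"wx":0,"wy":0,"wz":0},{"grip":0,"tx":0,"ty":0,"tz":0,"wx":0,"wy":0,"wz":0}]'; python3 st.py "(-128,0,27)"|head -8
```

```text
time_s: 2.83
eef_pos: [632.4, -173.4, 29.8]
ee_rot: [-0.565, 0.565, -0.426, 0.425]
force: [-0.4, 0.3, 0.1]
grip_width: 0.004
t 2.83 rail -150.5 -0.8 29.8 F rail 0.4 0.3 0.1 grip 0.003626575481599169
tool axes in rail (cols x,y,z):
 [[-1.     0.001  0.   ]
 [-0.     0.001 -1.   ]
 [-0.001 -1.    -0.001]]
joints [-0.45  0.8   1.27 -0.    1.08 -0.73]
tool delta [-22.5   2.9  -0.8]
det 1.0 rotvec [ 1.00e-03 -1.00e-03  1.57e+00] [[0, 1, 0], [0, 0, -1], [-1, 0, 0]]
```

```bash
python3 -m handwheel '[{"grip":0,"tx":-4,"ty":2,"tz":0,"wx":0,"wy":0,"wz":0},{"grip":0,"tx":-6,"ty":1,"tz":0,"wx":0,"wy":0,"wz":0},{"grip":0,"tx":-6,"ty":0,"tz":0,"wx":0,"wy":0,"wz":0},{"grip":0,"tx":-4,"ty":0,"tz":0,"wx":0,"wy":0,"wz":0},{"grip":0,"tx":-1,"ty":0,"tz":0,"wx":0,"wy":0,"wz":0},{"grip":0,"tx":0,"ty":0,"tz":0,"wx":0,"wy":0,"wz":0}]'; python3 st.py "(-123,0,27)"|head -8
python3 - <<'E'
from h import *
from rig import eyes
for n,b in(("scene",(100,230,140,330)),):
    c=eyes.capture(n);p=c['pixels'][b[0]:b[1],b[2]:b[3]]
    cv2.imwrite(f'pics/{n}3.png',cv2.resize(cv2.convertScaleAbs(p[:,:,::-1],alpha=1.6),None,fx=4,fy=4,interpolation=cv2.INTER_CUBIC))
E
```

```text
time_s: 3.33
eef_pos: [626.9, -152.9, 27.9]
ee_rot: [0.565, -0.565, 0.425, -0.425]
force: [0.2, 0.2, 0.2]
grip_width: -0.004
t 3.33 rail -129.3 -1.2 27.9 F rail 0.1 -0.3 0.2 grip -0.004450429039195898
tool axes in rail (cols x,y,z):
 [[-1.    -0.     0.001]
 [-0.001 -0.    -1.   ]
 [ 0.    -1.     0.   ]]
joints [-0.42  0.78  1.31 -0.    1.05 -0.7 ]
tool delta [-6.3  0.9 -1.2]
det 1.0 rotvec [0.000e+00 1.000e-03 1.571e+00] [[0, 1, 0], [0, 0, -1], [-1, 0, 0]]
```

View pics/scene3.png

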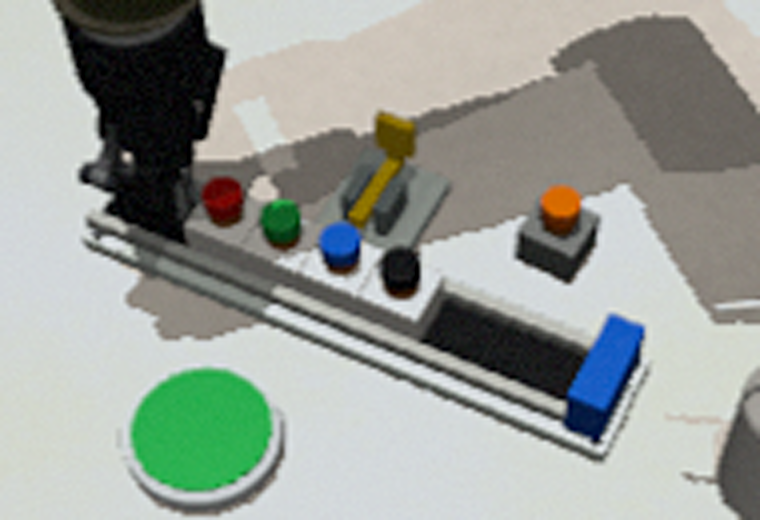

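The fingers at (175,215) stand just behind the red carrier and inside the channel. I'll make contact slowly.

```bash
python3 -m handwheel '[{"grip":0,"tx":-1,"ty":0,"tz":-0.5,"wx":0,"wy":0,"wz":0},{"grip":0,"tx":-1,"ty":0,"tz":-0.5,"wx":0,"wy":0,"wz":0},{"grip":0,"tx":-1,"ty":0,"tz":0,"wx":0,"wy":0,"wz":0},{"grip":0,"tx":-1,"ty":0,"tz":0,"wx":0,"wy":0,"wz":0},{"grip":0,"tx":-1,"ty":0,"tz":0,"wx":0,"wy":0,"wz":0},{"grip":0,"tx":-1,"ty":0,"tz":0,"wx":0,"wy":0,"wz":0},{"grip":0,"tx":-1,"ty":0,"tz":0,"wx":0,"wy":0,"wz":0},{"grip":0,"tx":-1,"ty":0,"tz":0,"wx":0,"wy":0,"wz":0},{"grip":0,"tx":-1,"ty":0,"tz":0,"wx":0,"wy":0,"wz":0},{"grip":0,"tx":-1,"ty":0,"tz":0,"wx":0,"wy":0,"wz":0}]'; python3 st.py |head -2
python3 -m handwheel '[{"grip":0,"tx":-1,"ty":0,"tz":0,"wx":0,"wy":0,"wz":0},{"grip":0,"tx":-1,"ty":0,"tz":0,"wx":0,"wy":0,"wz":0},{"grip":0,"tx":-1,"ty":0,"tz":0,"wx":0,"wy":0,"wz":0},{"grip":0,"tx":-1,"ty":0,"tz":0,"wx":0,"wy":0,"wz":0}]'; python3 st.py |head -2
python3 - <<'E'
from h import *
from rig import eyes
from fit import caps
c=eyes.capture('top')
o=caps(c);print([(n,ray(c,*o[n][i][1:3],52).round(1)) for n,i in(('red',-1),('green',1),('blue',1))])
c=eyes.capture('scene');b=(100,230,140,330);p=c['pixels'][b[0]:b[1],b[2]:b[3]]
cv2.imwrite(f'pics/scene4.png',cv2.resize(cv2.convertScaleAbs(p[:,:,::-1],alpha=1.6),None,fx=4,fy=4,interpolation=cv2.INTER_CUBIC))
E
```

```text
time_s: 4.22
eef_pos: [623.2, -144.1, 27.6]
ee_rot: [-0.565, 0.565, -0.425, 0.425]
force: [1.0, -1.8, -1.1]
grip_width: -0.003
t 4.22 rail -119.8 0.0 27.6 F rail -2.1 -0.5 -1.1 grip -0.0033457867267901813
tool axes in rail (cols x,y,z):
time_s: 4.55
eef_pos: [622.0, -140.1, 27.6]
ee_rot: [-0.565, 0.565, -0.425, 0.425]
force: [0.6, -1.5, -0.4]
grip_width: 0.005
t 4.55 rail -115.7 0.0 27.6 F rail -1.7 -0.2 -0.4 grip 0.004691335344450641
tool axes in rail (cols x,y,z):
[('red', array([515.8, 249.3,  52. ])), ('green', array([603.2, -72.5,  52. ])), ('blue', array([591.9, -33.9,  52. ]))]
```

View pics/scene4.png

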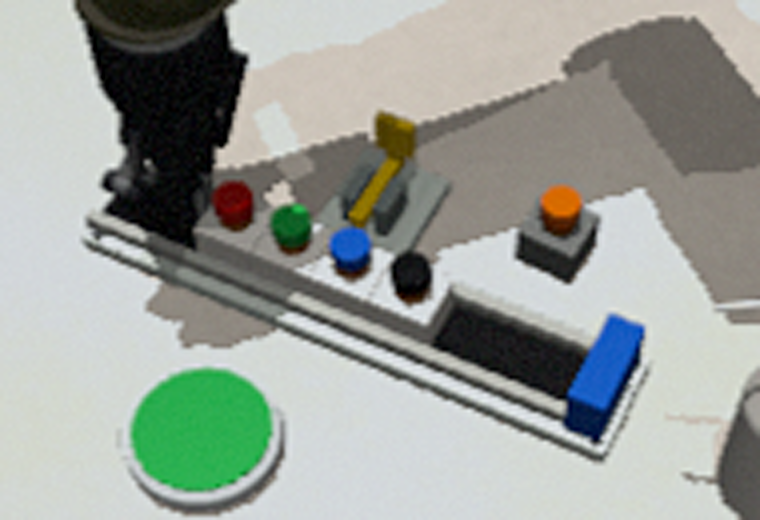

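The train moved about 6 mm in one piece at roughly 2 N. I'll keep pushing at a steady slow speed.

```bash
python3 -m handwheel '[{"grip":0,"tx":-1,"ty":0,"tz":0,"wx":0,"wy":0,"wz":0},{"grip":0,"tx":-1.5,"ty":0,"tz":0,"wx":0,"wy":0,"wz":0},{"grip":0,"tx":-2,"ty":0,"tz":0,"wx":0,"wy":0,"wz":0},{"grip":0,"tx":-2,"ty":0,"tz":0,"wx":0,"wy":0,"wz":0},{"grip":0,"tx":-2,"ty":0,"tz":0,"wx":0,"wy":0,"wz":0},{"grip":0,"tx":-2,"ty":0,"tz":0,"wx":0,"wy":0,"wz":0},{"grip":0,"tx":-2,"ty":0,"tz":0,"wx":0,"wy":0,"wz":0},{"grip":0,"tx":-2,"ty":0,"tz":0,"wx":0,"wy":0,"wz":0},{"grip":0,"tx":-2,"ty":0,"tz":0,"wx":0,"wy":0,"wz":0},{"grip":0,"tx":-2,"ty":0,"tz":0,"wx":0,"wy":0,"wz":0}]'; python3 st.py |head -1
```

```text
time_s: 5.48
eef_pos: [616.9, -122.2, 27.6]
ee_rot: [-0.565, 0.565, -0.425, 0.425]
force: [-0.2, -1.4, -0.1]
grip_width: 0.002
t 5.48 rail -97.0 -0.0 27.6 F rail -1.3 0.6 -0.1 grip 0.0020438295147320643
```

```bash
python3 -m handwheel '[{"grip":0,"tx":-2,"ty":0,"tz":0,"wx":0,"wy":0,"wz":0},{"grip":0,"tx":-2,"ty":0,"tz":0,"wx":0,"wy":0,"wz":0},{"grip":0,"tx":-2,"ty":0,"tz":0,"wx":0,"wy":0,"wz":0},{"grip":0,"tx":-2,"ty":0,"tz":0,"wx":0,"wy":0,"wz":0},{"grip":0,"tx":-2,"ty":0,"tz":0,"wx":0,"wy":0,"wz":0},{"grip":0,"tx":-2,"ty":0,"tz":0,"wx":0,"wy":0,"wz":0},{"grip":0,"tx":-2,"ty":0,"tz":0,"wx":0,"wy":0,"wz":0},{"grip":0,"tx":-2,"ty":0,"tz":0,"wx":0,"wy":0,"wz":0},{"grip":0,"tx":-2,"ty":0,"tz":0,"wx":0,"wy":0,"wz":0},{"grip":0,"tx":-2,"ty":0,"tz":0,"wx":0,"wy":0,"wz":0}]'; python3 st.py |head -1
```

```text
time_s: 6.32
eef_pos: [611.3, -103.0, 27.6]
ee_rot: [0.565, -0.565, 0.425, -0.425]
force: [-0.3, -1.3, -0.4]
grip_width: -0.002
t 6.32 rail -77.0 0.0 27.6 F rail -1.1 0.7 -0.4 grip -0.0017278222433810104
```

```bash
python3 -m handwheel '[{"grip":0,"tx":-2,"ty":0,"tz":0,"wx":0,"wy":0,"wz":0},{"grip":0,"tx":-2,"ty":0,"tz":0,"wx":0,"wy":0,"wz":0},{"grip":0,"tx":-2,"ty":0,"tz":0,"wx":0,"wy":0,"wz":0},{"grip":0,"tx":-2,"ty":0,"tz":0,"wx":0,"wy":0,"wz":0},{"grip":0,"tx":-2,"ty":0,"tz":0,"wx":0,"wy":0,"wz":0},{"grip":0,"tx":-2,"ty":0,"tz":0,"wx":0,"wy":0,"wz":0},{"grip":0,"tx":-2,"ty":0,"tz":0,"wx":0,"wy":0,"wz":0},{"grip":0,"tx":-2,"ty":0,"tz":0,"wx":0,"wy":0,"wz":0},{"grip":0,"tx":-2,"ty":0,"tz":0,"wx":0,"wy":0,"wz":0},{"grip":0,"tx":-2,"ty":0,"tz":0,"wx":0,"wy":0,"wz":0}]'; python3 st.py |head -1
python3 - <<'E'
from h import *
from rig import eyes
c=eyes.capture('scene');b=(100,230,140,330);p=c['pixels'][b[0]:b[1],b[2]:b[3]]
cv2.imwrite(f'pics/scene5.png',cv2.resize(cv2.convertScaleAbs(p[:,:,::-1],alpha=1.6),None,fx=4,fy=4,interpolation=cv2.INTER_CUBIC))
E
```

```text
time_s: 7.15
eef_pos: [605.8, -83.8, 27.6]
ee_rot: [-0.565, 0.565, -0.425, 0.425]
force: [0.5, -1.7, 0.2]
grip_width: 0.001
t 7.15 rail -57.0 0.0 27.6 F rail -1.7 0.0 0.2 grip 0.0011665776067647168
```

View pics/scene5.png

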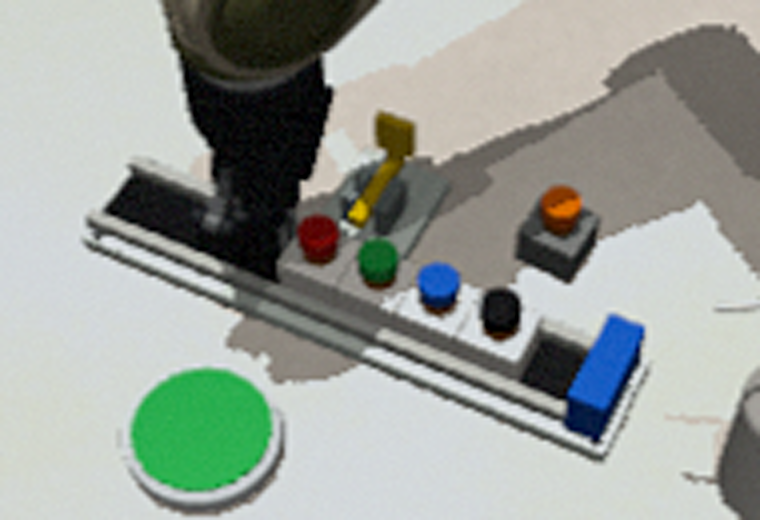

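The row is tight and about 36 mm short of the stop.

```bash
python3 -m handwheel '[{"grip":0,"tx":-2,"ty":0,"tz":0,"wx":0,"wy":0,"wz":0},{"grip":0,"tx":-2,"ty":0,"tz":0,"wx":0,"wy":0,"wz":0},{"grip":0,"tx":-2,"ty":0,"tz":0,"wx":0,"wy":0,"wz":0},{"grip":0,"tx":-2,"ty":0,"tz":0,"wx":0,"wy":0,"wz":0},{"grip":0,"tx":-2,"ty":0,"tz":0,"wx":0,"wy":0,"wz":0},{"grip":0,"tx":-2,"ty":0,"tz":0,"wx":0,"wy":0,"wz":0},{"grip":0,"tx":-2,"ty":0,"tz":0,"wx":0,"wy":0,"wz":0},{"grip":0,"tx":-2,"ty":0,"tz":0,"wx":0,"wy":0,"wz":0},{"grip":0,"tx":-2,"ty":0,"tz":0,"wx":0,"wy":0,"wz":0},{"grip":0,"tx":-2,"ty":0,"tz":0,"wx":0,"wy":0,"wz":0}]'; python3 st.py |head -1
python3 -m handwheel '[{"grip":0,"tx":-2,"ty":0,"tz":0,"wx":0,"wy":0,"wz":0},{"grip":0,"tx":-2,"ty":0,"tz":0,"wx":0,"wy":0,"wz":0},{"grip":0,"tx":-1.5,"ty":0,"tz":0,"wx":0,"wy":0,"wz":0},{"grip":0,"tx":-1,"ty":0,"tz":0,"wx":0,"wy":0,"wz":0},{"grip":0,"tx":-1,"ty":0,"tz":0,"wx":0,"wy":0,"wz":0},{"grip":0,"tx":-1,"ty":0,"tz":0,"wx":0,"wy":0,"wz":0},{"grip":0,"tx":-1,"ty":0,"tz":0,"wx":0,"wy":0,"wz":0},{"grip":0,"tx":-1,"ty":0,"tz":0,"wx":0,"wy":0,"wz":0},{"grip":0,"tx":-1,"ty":0,"tz":0,"wx":0,"wy":0,"wz":0}]'; python3 st.py |head -1
```

```text
time_s: 8.03
eef_pos: [600.3, -64.6, 27.6]
ee_rot: [-0.565, 0.565, -0.425, 0.425]
force: [0.4, -2.2, -0.2]
grip_width: -0.002
t 8.03 rail -37.0 0.0 27.6 F rail -2.2 0.2 -0.2 grip -0.0018471246716958063
time_s: 8.78
eef_pos: [597.1, -53.6, 27.6]
ee_rot: [0.565, -0.565, 0.425, -0.425]
force: [0.0, -1.9, -0.5]
grip_width: 0.001
t 8.78 rail -25.7 0.0 27.6 F rail -1.8 0.5 -0.5 grip 0.0008409933905203867
```

```bash
python3 -m handwheel '[{"grip":0,"tx":-0.7,"ty":0,"tz":0,"wx":0,"wy":0,"wz":0},{"grip":0,"tx":-0.7,"ty":0,"tz":0,"wx":0,"wy":0,"wz":0},{"grip":0,"tx":-0.7,"ty":0,"tz":0,"wx":0,"wy":0,"wz":0},{"grip":0,"tx":-0.7,"ty":0,"tz":0,"wx":0,"wy":0,"wz":0}]'; python3 st.py |head -1
python3 -m handwheel '[{"grip":0,"tx":-0.5,"ty":0,"tz":0,"wx":0,"wy":0,"wz":0},{"grip":0,"tx":-0.5,"ty":0,"tz":0,"wx":0,"wy":0,"wz":0}]'; python3 st.py |head -1
```

```text
time_s: 9.12
eef_pos: [596.4, -51.0, 27.6]
ee_rot: [-0.565, 0.565, -0.425, 0.425]
force: [1.0, -2.9, 0.7]
grip_width: -0.001
t 9.12 rail -22.9 0.0 27.6 F rail -3.0 -0.2 0.7 grip -0.0011469950547974132
time_s: 9.28
eef_pos: [596.1, -50.0, 27.6]
ee_rot: [-0.565, 0.565, -0.425, 0.425]
force: [-0.3, -0.7, -0.8]
grip_width: -0.004
t 9.28 rail -21.9 0.0 27.6 F rail -0.6 0.5 -0.8 grip -0.004251902053427386
```

```bash
python3 -m handwheel '[{"grip":0,"tx":-0.5,"ty":0,"tz":0,"wx":0,"wy":0,"wz":0}]'; python3 st.py |head -1
python3 -m handwheel '[{"grip":0,"tx":-0.5,"ty":0,"tz":0,"wx":0,"wy":0,"wz":0}]'; python3 st.py |head -1
```

```text
time_s: 9.37
eef_pos: [596.1, -49.8, 27.7]
ee_rot: [-0.565, 0.565, -0.425, 0.426]
force: [1.0, -3.5, -1.5]
grip_width: 0.001
t 9.37 rail -21.7 -0.1 27.7 F rail -3.6 0.0 -1.5 grip 0.001017556081297102
time_s: 9.45
eef_pos: [596.2, -49.7, 27.8]
ee_rot: [-0.565, 0.565, -0.425, 0.426]
force: [2.2, -6.9, -0.8]
grip_width: -0.002
t 9.45 rail -21.6 -0.2 27.8 F rail -7.3 -0.2 -0.8 grip -0.002210561543365881
```

```bash
python3 -m handwheel '[{"grip":0,"tx":-0.5,"ty":0,"tz":0,"wx":0,"wy":0,"wz":0},{"grip":0,"tx":0,"ty":0,"tz":0,"wx":0,"wy":0,"wz":0}]'; python3 st.py |head -1
python3 - <<'E'
from h import *
from rig import eyes
c=eyes.capture('scene');b=(110,230,190,320);p=c['pixels'][b[0]:b[1],b[2]:b[3]]
cv2.imwrite(f'pics/scene6.png',cv2.resize(cv2.convertScaleAbs(p[:,:,::-1],alpha=1.6),None,fx=5,fy=5,interpolation=cv2.INTER_CUBIC))
E
```

```text
time_s: 9.62
eef_pos: [596.4, -49.6, 28.0]
ee_rot: [-0.565, 0.565, -0.424, 0.426]
force: [2.5, -7.1, -1.0]
grip_width: 0.001
t 9.62 rail -21.6 -0.4 28.0 F rail -7.6 -0.5 -1.0 grip 0.0007672182665424567
```

View pics/scene6.png

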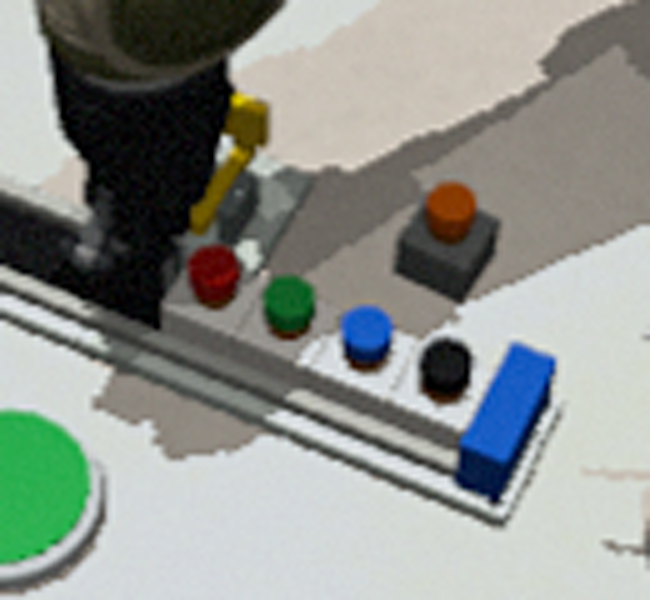

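The row is home: the black carrier's front sits against the stop at (470,420) and there are no gaps. Now I'll back off gently and lift.

```bash
python3 -m handwheel '[{"grip":0,"tx":1,"ty":0,"tz":0,"wx":0,"wy":0,"wz":0},{"grip":0,"tx":2,"ty":0,"tz":0,"wx":0,"wy":0,"wz":0},{"grip":0,"tx":6,"ty":0,"tz":0,"wx":0,"wy":0,"wz":0},{"grip":0,"tx":15,"ty":0,"tz":0,"wx":0,"wy":0,"wz":0},{"grip":0,"tx":15,"ty":0,"tz":0,"wx":0,"wy":0,"wz":0},{"grip":0,"tx":10,"ty":-10,"tz":0,"wx":0,"wy":0,"wz":0},{"grip":0,"tx":0,"ty":-30,"tz":0,"wx":0,"wy":0,"wz":0},{"grip":0,"tx":0,"ty":-40,"tz":0,"wx":0,"wy":0,"wz":0},{"grip":0,"tx":0,"ty":-25,"tz":0,"wx":0,"wy":0,"wz":0},{"grip":0,"tx":0,"ty":0,"tz":0,"wx":0,"wy":0,"wz":0}]'; python3 st.py "(-21,160,120)"|head -7
```

```text
time_s: 10.5
eef_pos: [611.8, -98.0, 138.7]
ee_rot: [0.566, -0.564, 0.422, -0.429]
force: [1.0, -0.6, 1.0]
grip_width: 0.003
t 10.5 rail -72.3 -1.8 138.7 F rail -0.9 -0.8 1.0 grip 0.0029618422867480764
tool axes in rail (cols x,y,z):
 [[-1.    -0.006 -0.001]
 [ 0.001 -0.008 -1.   ]
 [ 0.006 -1.     0.008]]
joints [-0.35  0.59  1.32  0.    1.22 -0.63]
tool delta [ -51.3   17.1 -162. ]
```

```bash
python3 -m handwheel '[{"grip":0,"tx":-5,"ty":0,"tz":-15,"wx":0,"wy":0,"wz":0},{"grip":0,"tx":-10,"ty":0,"tz":-30,"wx":0,"wy":0,"wz":0},{"grip":0,"tx":-12,"ty":0,"tz":-36,"wx":0,"wy":0,"wz":0},{"grip":0,"tx":-12,"ty":0,"tz":-36,"wx":0,"wy":0,"wz":0},{"grip":0,"tx":-10,"ty":0,"tz":-30,"wx":0,"wy":0,"wz":0},{"grip":0,"tx":-2,"ty":0,"tz":-15,"wx":0,"wy":0,"wz":0},{"grip":0,"tx":0,"ty":0,"tz":0,"wx":0,"wy":0,"wz":0},{"grip":0,"tx":0,"ty":0,"tz":0,"wx":0,"wy":0,"wz":0}]'; python3 st.py "(-21,150,50)"|head -7
python3 - <<'E'
from h import *
from rig import eyes
c=eyes.capture('top');pickle.dump(c,open('top7.pkl','wb'));b=(140,260,205,365);p=c['pixels'][b[0]:b[1],b[2]:b[3]]
cv2.imwrite(f'pics/top7.png',cv2.resize(cv2.convertScaleAbs(p[:,:,::-1],alpha=1.5),None,fx=5,fy=5,interpolation=cv2.INTER_CUBIC))
E
```

```text
time_s: 11.17
eef_pos: [439.8, -92.5, 132.9]
ee_rot: [0.565, -0.564, 0.425, -0.426]
force: [-0.7, 0.4, -0.9]
grip_width: -0.005
t 11.17 rail -19.5 162.0 132.9 F rail 0.6 0.6 -0.9 grip -0.004738258618728494
tool axes in rail (cols x,y,z):
 [[-1.    -0.001 -0.002]
 [ 0.002 -0.001 -1.   ]
 [ 0.001 -1.     0.001]]
joints [-0.47  0.26  1.85  0.    1.03 -0.75]
tool delta [ 1.4 82.9 11.9]
```

View pics/top7.png

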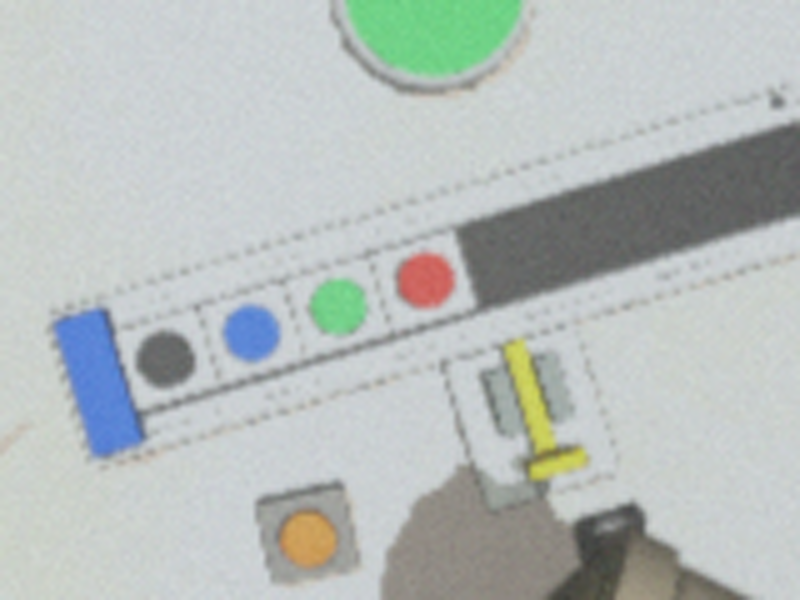

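The row is still home with the caps evenly spaced. The gate bar tip at (513,345) has a clear path behind red. Descending outside the gate plate.

```bash
python3 -m handwheel '[{"grip":0,"tx":1,"ty":10,"tz":2,"wx":0,"wy":0,"wz":0},{"grip":0,"tx":0,"ty":20,"tz":2,"wx":0,"wy":0,"wz":0},{"grip":0,"tx":0,"ty":25,"tz":2,"wx":0,"wy":0,"wz":0},{"grip":0,"tx":0,"ty":20,"tz":2,"wx":0,"wy":0,"wz":0},{"grip":0,"tx":0,"ty":8,"tz":2,"wx":0,"wy":0,"wz":0},{"grip":0,"tx":0,"ty":0,"tz":0,"wx":0,"wy":0,"wz":0},{"grip":0,"tx":0,"ty":0,"tz":0,"wx":0,"wy":0,"wz":0}]'; python3 st.py "(-21,123,50)"|head -7
python3 - <<'E'
from h import *
from rig import eyes
c=eyes.capture('scene');b=(90,210,160,320);p=c['pixels'][b[0]:b[1],b[2]:b[3]]
cv2.imwrite(f'pics/scene8.png',cv2.resize(cv2.convertScaleAbs(p[:,:,::-1],alpha=1.6),None,fx=5,fy=5,interpolation=cv2.INTER_CUBIC))
E
```

```text
time_s: 11.8
eef_pos: [449.9, -89.7, 49.6]
ee_rot: [-0.565, 0.565, -0.425, 0.425]
force: [-0.5, 0.1, 0.2]
grip_width: -0.003
t 11.8 rail -19.7 151.5 49.6 F rail 0.2 0.4 0.2 grip -0.0025051464194201477
tool axes in rail (cols x,y,z):
 [[-1.  0.  0.]
 [-0.  0. -1.]
 [-0. -1. -0.]]
joints [-0.45  0.42  1.9  -0.    0.83 -0.73]
tool delta [ 1.3 -0.5 28.5]
```

View pics/scene8.png

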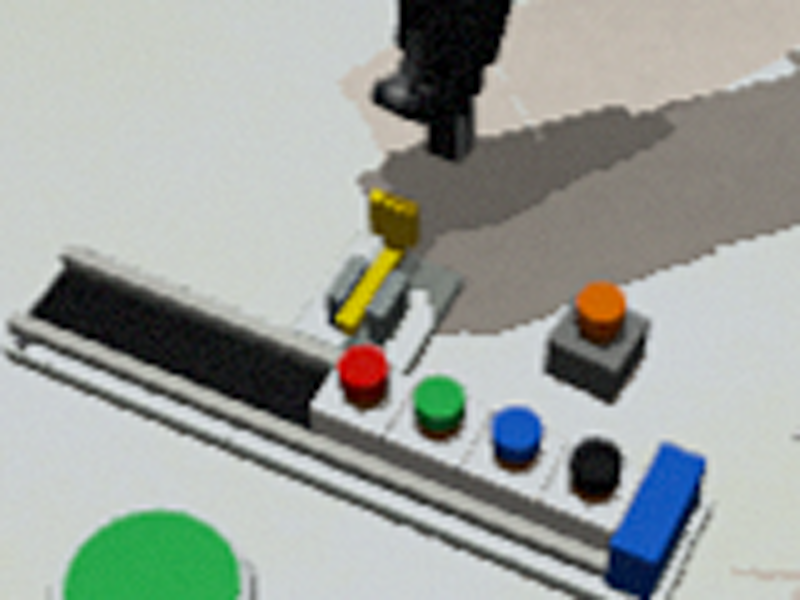

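```bash
python3 -m handwheel '[{"grip":0,"tx":1,"ty":0,"tz":5,"wx":0,"wy":0,"wz":0},{"grip":0,"tx":0,"ty":0,"tz":8,"wx":0,"wy":0,"wz":0},{"grip":0,"tx":0,"ty":0,"tz":6,"wx":0,"wy":0,"wz":0},{"grip":0,"tx":0,"ty":0,"tz":4,"wx":0,"wy":0,"wz":0},{"grip":0,"tx":0,"ty":0,"tz":2,"wx":0,"wy":0,"wz":0},{"grip":0,"tx":0,"ty":0,"tz":2,"wx":0,"wy":0,"wz":0},{"grip":0,"tx":0,"ty":0,"tz":2,"wx":0,"wy":0,"wz":0},{"grip":0,"tx":0,"ty":0,"tz":2,"wx":0,"wy":0,"wz":0},{"grip":0,"tx":0,"ty":0,"tz":2,"wx":0,"wy":0,"wz":0},{"grip":0,"tx":0,"ty":0,"tz":2,"wx":0,"wy":0,"wz":0}]'; python3 st.py |head -1
python3 -m handwheel '[{"grip":0,"tx":0,"ty":0,"tz":2,"wx":0,"wy":0,"wz":0},{"grip":0,"tx":0,"ty":0,"tz":2,"wx":0,"wy":0,"wz":0},{"grip":0,"tx":0,"ty":0,"tz":2,"wx":0,"wy":0,"wz":0},{"grip":0,"tx":0,"ty":0,"tz":2,"wx":0,"wy":0,"wz":0},{"grip":0,"tx":0,"ty":0,"tz":2,"wx":0,"wy":0,"wz":0},{"grip":0,"tx":0,"ty":0,"tz":2,"wx":0,"wy":0,"wz":0},{"grip":0,"tx":0,"ty":0,"tz":2,"wx":0,"wy":0,"wz":0},{"grip":0,"tx":0,"ty":0,"tz":2,"wx":0,"wy":0,"wz":0},{"grip":0,"tx":0,"ty":0,"tz":2,"wx":0,"wy":0,"wz":0},{"grip":0,"tx":0,"ty":0,"tz":2,"wx":0,"wy":0,"wz":0}]'; python3 st.py |head -1
python3 - <<'E'
from h import *
from rig import eyes
c=eyes.capture('scene');b=(90,210,160,320);p=c['pixels'][b[0]:b[1],b[2]:b[3]]
cv2.imwrite(f'pics/scene9.png',cv2.resize(cv2.convertScaleAbs(p[:,:,::-1],alpha=1.6),None,fx=5,fy=5,interpolation=cv2.INTER_CUBIC))
E
```

```text
time_s: 12.68
eef_pos: [483.4, -80.9, 49.6]
ee_rot: [-0.565, 0.565, -0.425, 0.425]
force: [0.0, 0.1, 0.5]
grip_width: 0.001
t 12.68 rail -20.5 116.9 49.6 F rail 0.1 -0.0 0.5 grip 0.0010288581214815723
time_s: 13.52
eef_pos: [502.6, -75.3, 49.6]
ee_rot: [-0.565, 0.565, -0.425, 0.425]
force: [-2.6, -0.4, 0.1]
grip_width: 0.001
t 13.52 rail -20.4 96.9 49.6 F rail 0.4 2.6 0.1 grip 0.0012271314124619706
```

View pics/scene9.png

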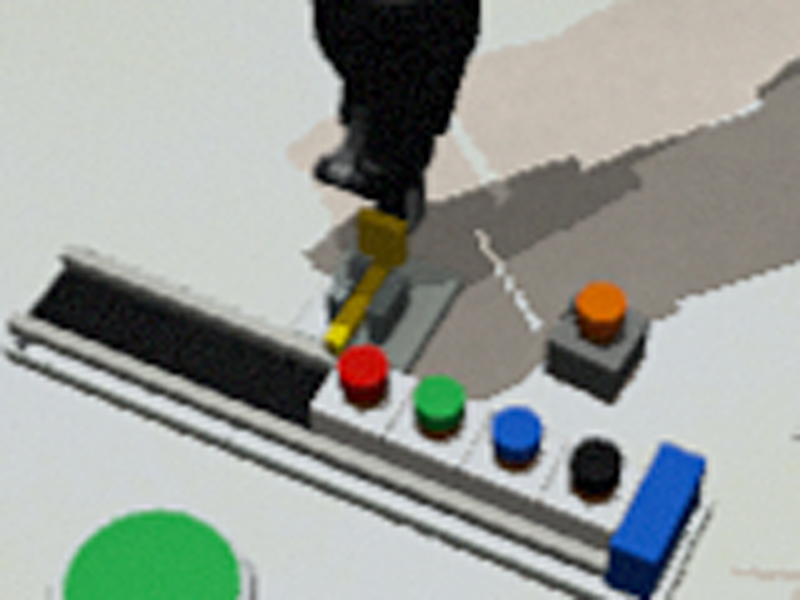

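The gate is moving at 2.6 N and its tip at (338,340) has a clear gap behind red.

```bash
python3 -m handwheel '[{"grip":0,"tx":0,"ty":0,"tz":2,"wx":0,"wy":0,"wz":0},{"grip":0,"tx":0,"ty":0,"tz":2,"wx":0,"wy":0,"wz":0},{"grip":0,"tx":0,"ty":0,"tz":2,"wx":0,"wy":0,"wz":0},{"grip":0,"tx":0,"ty":0,"tz":2,"wx":0,"wy":0,"wz":0},{"grip":0,"tx":0,"ty":0,"tz":2,"wx":0,"wy":0,"wz":0},{"grip":0,"tx":0,"ty":0,"tz":2,"wx":0,"wy":0,"wz":0},{"grip":0,"tx":0,"ty":0,"tz":2,"wx":0,"wy":0,"wz":0},{"grip":0,"tx":0,"ty":0,"tz":2,"wx":0,"wy":0,"wz":0},{"grip":0,"tx":0,"ty":0,"tz":2,"wx":0,"wy":0,"wz":0},{"grip":0,"tx":0,"ty":0,"tz":2,"wx":0,"wy":0,"wz":0}]'; python3 st.py |head -1
python3 - <<'E'
from h import *
from rig import eyes
c=eyes.capture('scene');b=(90,210,160,320);p=c['pixels'][b[0]:b[1],b[2]:b[3]]
cv2.imwrite(f'pics/scene10.png',cv2.resize(cv2.convertScaleAbs(p[:,:,::-1],alpha=1.6),None,fx=5,fy=5,interpolation=cv2.INTER_CUBIC))
E
```

```text
time_s: 14.4
eef_pos: [521.9, -69.7, 49.6]
ee_rot: [0.565, -0.565, 0.425, -0.425]
force: [-2.2, 1.1, 0.5]
grip_width: 0.001
t 14.4 rail -20.4 76.8 49.6 F rail 1.7 1.8 0.5 grip 0.0014292230554485807
```

View pics/scene10.png

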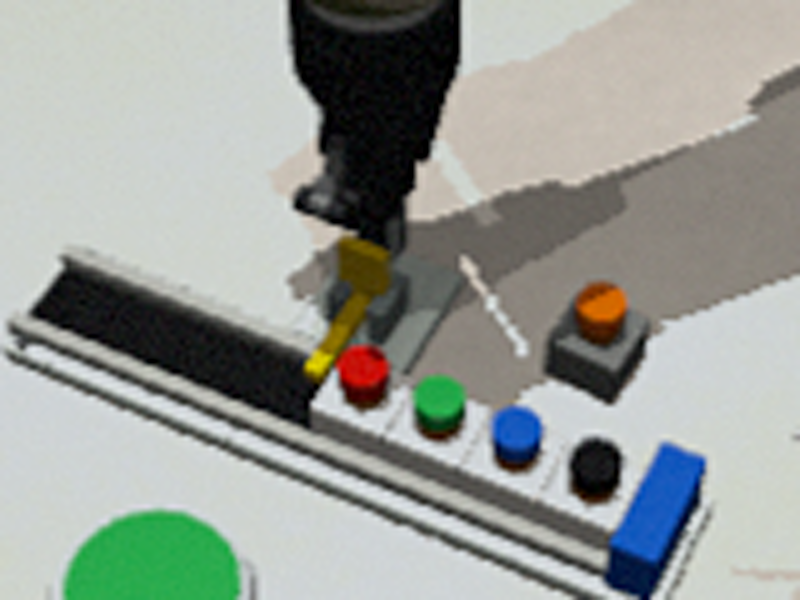

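```bash
python3 -m handwheel '[{"grip":0,"tx":0,"ty":0,"tz":2,"wx":0,"wy":0,"wz":0},{"grip":0,"tx":0,"ty":0,"tz":2,"wx":0,"wy":0,"wz":0},{"grip":0,"tx":0,"ty":0,"tz":2,"wx":0,"wy":0,"wz":0},{"grip":0,"tx":0,"ty":0,"tz":2,"wx":0,"wy":0,"wz":0},{"grip":0,"tx":0,"ty":0,"tz":2,"wx":0,"wy":0,"wz":0},{"grip":0,"tx":0,"ty":0,"tz":2,"wx":0,"wy":0,"wz":0},{"grip":0,"tx":0,"ty":0,"tz":2,"wx":0,"wy":0,"wz":0},{"grip":0,"tx":0,"ty":0,"tz":2,"wx":0,"wy":0,"wz":0},{"grip":0,"tx":0,"ty":0,"tz":1,"wx":0,"wy":0,"wz":0},{"grip":0,"tx":0,"ty":0,"tz":1,"wx":0,"wy":0,"wz":0}]'; python3 st.py |head -1
python3 -m handwheel '[{"grip":0,"tx":0,"ty":0,"tz":1,"wx":0,"wy":0,"wz":0},{"grip":0,"tx":0,"ty":0,"tz":1,"wx":0,"wy":0,"wz":0},{"grip":0,"tx":0,"ty":0,"tz":1,"wx":0,"wy":0,"wz":0},{"grip":0,"tx":0,"ty":0,"tz":1,"wx":0,"wy":0,"wz":0},{"grip":0,"tx":0,"ty":0,"tz":1,"wx":0,"wy":0,"wz":0}]'; python3 st.py |head -1
python3 -m handwheel '[{"grip":0,"tx":0,"ty":0,"tz":1,"wx":0,"wy":0,"wz":0},{"grip":0,"tx":0,"ty":0,"tz":1,"wx":0,"wy":0,"wz":0},{"grip":0,"tx":0,"ty":0,"tz":0.5,"wx":0,"wy":0,"wz":0}]'; python3 st.py |head -1
```

```text
time_s: 15.28
eef_pos: [539.1, -64.9, 49.6]
ee_rot: [-0.565, 0.565, -0.425, 0.425]
force: [-2.3, 0.6, -0.5]
grip_width: -0.001
t 15.28 rail -20.4 58.9 49.6 F rail 1.2 2.0 -0.5 grip -0.0009764503373357341
time_s: 15.7
eef_pos: [543.9, -63.5, 49.6]
ee_rot: [-0.565, 0.565, -0.425, 0.425]
force: [-2.0, 0.5, 0.2]
grip_width: -0.002
t 15.7 rail -20.4 53.9 49.6 F rail 1.0 1.8 0.2 grip -0.0022481928569027905
time_s: 15.95
eef_pos: [546.3, -62.8, 49.6]
ee_rot: [0.565, -0.565, 0.425, -0.425]
force: [-1.4, 0.1, -0.1]
grip_width: 0.004
t 15.95 rail -20.4 51.4 49.6 F rail 0.5 1.3 -0.1 grip 0.003634908449928912
```

```bash
python3 -m handwheel '[{"grip":0,"tx":0,"ty":0,"tz":0.5,"wx":0,"wy":0,"wz":0},{"grip":0,"tx":0,"ty":0,"tz":0.5,"wx":0,"wy":0,"wz":0},{"grip":0,"tx":0,"ty":0,"tz":0.5,"wx":0,"wy":0,"wz":0},{"grip":0,"tx":0,"ty":0,"tz":0.5,"wx":0,"wy":0,"wz":0}]'; python3 st.py |head -1
python3 -m handwheel '[{"grip":0,"tx":0,"ty":0,"tz":0.5,"wx":0,"wy":0,"wz":0},{"grip":0,"tx":0,"ty":0,"tz":0.5,"wx":0,"wy":0,"wz":0},{"grip":0,"tx":0,"ty":0,"tz":0.5,"wx":0,"wy":0,"wz":0}]'; python3 st.py |head -1
```

```text
time_s: 16.28
eef_pos: [548.2, -62.2, 49.6]
ee_rot: [-0.565, 0.565, -0.425, 0.425]
force: [-1.3, 0.4, -1.2]
grip_width: 0.006
t 16.28 rail -20.4 49.5 49.6 F rail 0.8 1.1 -1.2 grip 0.005722090690204842
time_s: 16.53
eef_pos: [549.6, -61.9, 49.6]
ee_rot: [0.565, -0.565, 0.425, -0.425]
force: [-0.9, 0.7, -0.3]
grip_width: 0.0
t 16.53 rail -20.4 48.0 49.6 F rail 0.9 0.6 -0.3 grip 3.113517109354106e-05
```

```bash
python3 -m handwheel '[{"grip":0,"tx":0,"ty":0,"tz":0.5,"wx":0,"wy":0,"wz":0},{"grip":0,"tx":0,"ty":0,"tz":0.5,"wx":0,"wy":0,"wz":0},{"grip":0,"tx":0,"ty":0,"tz":0.5,"wx":0,"wy":0,"wz":0}]'; python3 st.py |head -1
python3 -m handwheel '[{"grip":0,"tx":0,"ty":0,"tz":0.5,"wx":0,"wy":0,"wz":0},{"grip":0,"tx":0,"ty":0,"tz":0.5,"wx":0,"wy":0,"wz":0},{"grip":0,"tx":0,"ty":0,"tz":0.5,"wx":0,"wy":0,"wz":0}]'; python3 st.py |head -1
python3 - <<'E'
from h import *
from rig import eyes
c=eyes.capture('scene');b=(90,210,160,320);p=c['pixels'][b[0]:b[1],b[2]:b[3]]
cv2.imwrite(f'pics/scene11.png',cv2.resize(cv2.convertScaleAbs(p[:,:,::-1],alpha=1.6),None,fx=5,fy=5,interpolation=cv2.INTER_CUBIC))
E
```

```text
time_s: 16.78
eef_pos: [550.3, -61.6, 49.6]
ee_rot: [-0.564, 0.565, -0.426, 0.425]
force: [-9.2, -1.0, 4.3]
grip_width: -0.004
t 16.78 rail -20.4 47.2 49.6 F rail 1.5 9.1 4.3 grip -0.004484195824060512
time_s: 17.03
eef_pos: [550.5, -61.5, 49.5]
ee_rot: [-0.564, 0.566, -0.427, 0.424]
force: [-16.2, -4.7, 8.2]
grip_width: 0.0
t 17.03 rail -20.4 47.0 49.5 F rail -0.0 16.9 8.2 grip 0.0003739213596615453
```

View pics/scene11.png

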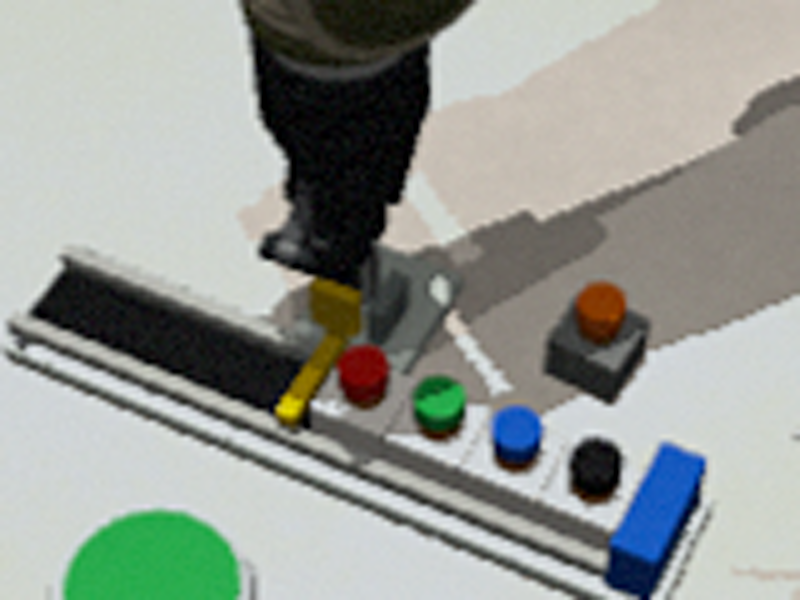

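The gate is hard against its end at 17 N. Its tip at (288,410) is over the far guide. Backing off and lifting clear.

```bash
python3 -m handwheel '[{"grip":0,"tx":0,"ty":0,"tz":-1,"wx":0,"wy":0,"wz":0},{"grip":0,"tx":0,"ty":0,"tz":-2,"wx":0,"wy":0,"wz":0},{"grip":0,"tx":0,"ty":0,"tz":-8,"wx":0,"wy":0,"wz":0},{"grip":0,"tx":0,"ty":0,"tz":-20,"wx":0,"wy":0,"wz":0},{"grip":0,"tx":0,"ty":0,"tz":-25,"wx":0,"wy":0,"wz":0},{"grip":0,"tx":0,"ty":0,"tz":-25,"wx":0,"wy":0,"wz":0},{"grip":0,"tx":0,"ty":-10,"tz":-25,"wx":0,"wy":0,"wz":0},{"grip":0,"tx":0,"ty":-30,"tz":-25,"wx":0,"wy":0,"wz":0},{"grip":0,"tx":0,"ty":-35,"tz":-10,"wx":0,"wy":0,"wz":0},{"grip":0,"tx":0,"ty":-35,"tz":0,"wx":0,"wy":0,"wz":0}]'
python3 -m handwheel '[{"grip":0,"tx":0,"ty":-20,"tz":0,"wx":0,"wy":0,"wz":0},{"grip":0,"tx":0,"ty":0,"tz":0,"wx":0,"wy":0,"wz":0},{"grip":0,"tx":0,"ty":0,"tz":0,"wx":0,"wy":0,"wz":0}]';python3 st.py |head -1
python3 - <<'E'
from h import *
from rig import eyes
from st import P
t=eyes.capture('top');c=t;b=(140,260,205,365);p=c['pixels'][b[0]:b[1],b[2]:b[3]]
cv2.imwrite(f'pics/top12.png',cv2.resize(cv2.convertScaleAbs(p[:,:,::-1],alpha=1.5),None,fx=5,fy=5,interpolation=cv2.INTER_CUBIC))
c=eyes.capture('scene');b=(90,230,150,320);p=c['pixels'][b[0]:b[1],b[2]:b[3]]
cv2.imwrite(f'pics/scene12.png',cv2.resize(cv2.convertScaleAbs(p[:,:,::-1],alpha=1.6),None,fx=4.2,fy=4.2,interpolation=cv2.INTER_CUBIC))
from fit import caps
o=caps(t);o0=caps(pickle.load(open('top.pkl','rb')))
a=P[2]
for n in ('red','green','blue'):
    for q in o[n][1:2]:
        w=ray(t,q[1],q[2],52)[:2]-P[:2];print(n,(w@[np.cos(a),np.sin(a)]).round(1),(w@[-np.sin(a),np.cos(a)]).round(1))
for n in o: print(n,[tuple(map(float,q[1:3])) for q in o[n][:2]],[tuple(map(float,q[1:3])) for q in o0[n][:2]])
E
```

```text
time_s: 17.92
eef_pos: [414.8, -100.2, 160.7]
ee_rot: [-0.564, 0.565, -0.426, 0.425]
force: [1.6, -0.3, 0.2]
grip_width: -0.001
time_s: 18.17
eef_pos: [417.1, -100.3, 180.3]
ee_rot: [0.565, -0.565, 0.424, -0.426]
force: [-0.8, 0.3, -0.4]
grip_width: -0.003
t 18.17 rail -20.8 185.9 180.3 F rail 0.5 0.7 -0.4 grip -0.002540143144257717
red 9.1 -1.1
green 49.5 -1.2
blue 89.5 -0.8
red [(169.2, 229.9), (289.7, 195.6)] [(169.2, 229.8), (333.8, 182.5)]
green [(291.3, 136.9), (272.2, 200.8)] [(291.3, 136.9), (316.4, 187.8)]
blue [(224.3, 216.0), (255.0, 206.2)] [(224.5, 216.0), (298.9, 193.1)]
orange [(266.2, 247.2)] [(266.2, 247.3)]
yellow [(303.8, 196.1)] [(312.2, 222.7)]
```

View pics/top12.png

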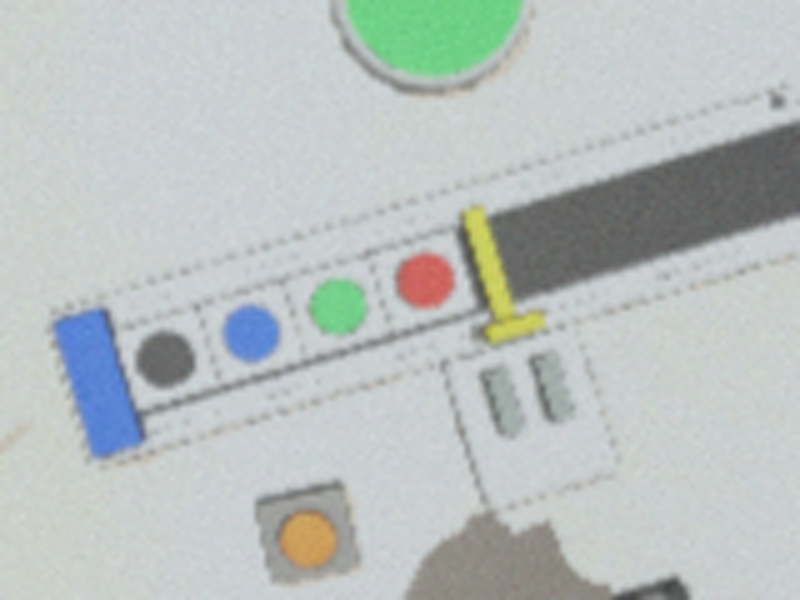

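View pics/scene12.png

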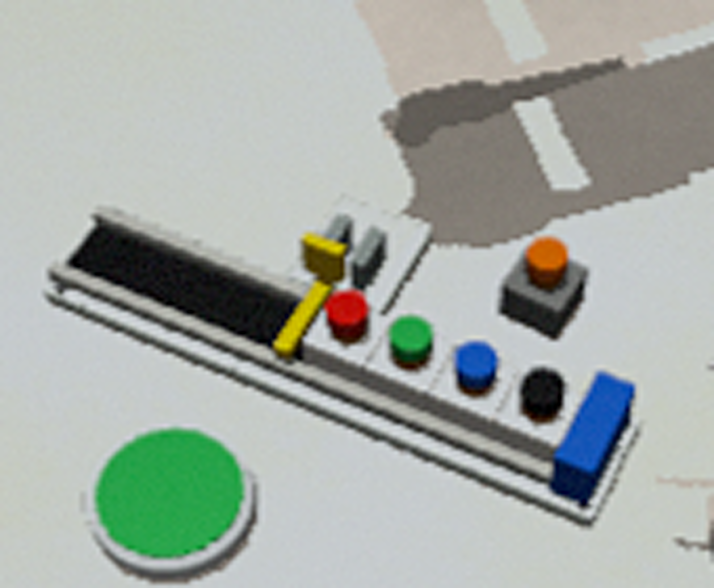

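The caps are at rail x 9.1, 49.5 and 89.5 mm, against 10, 50 and 90 when home. The gate lies across the channel from (475,210) to (515,325). The bystanders haven't moved and the arm is clear.

```bash
python3 -c "
from rig import ctrl
print(ctrl.finish_job())"
```

```text
the job is handed in; nothing more can be done
None
```

The row of four is home against the blue end stop and the yellow gate is fully across the rail behind it. I handed the job in at about 18 s, with no verdict reported.

**Row:** I pushed with the closed fingertips, low on the rear face of the red carrier and at slow speed, taking about 2 N to move it. At the stop the force rose to about 7.5 N. In the last pictures the carriers show no gaps. The red, green and blue caps measured at rail x 9.1, 49.5 and 89.5 mm, against 10, 50 and 90 expected. That is within the 2 mm calibration; I judged the black cap by eye only.

**Gate:** I pushed the plate until it stopped hard at about 17 N. The pictures show the bar lying across the whole channel behind the red carrier.

**Surroundings:** The spare's and wash bottle's caps and the petri dish are within 0.1 pixel of where they started in the top view. The tool finished about 180 mm above the bench, touching nothing.

One early move call was refused because its rows left out some keys. Nothing moved, and I sent it again in full. No check failed.

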